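# Paste spatula from the sloping rack to its rest

### The job

Lift the red-handled paste spatula up and off its peg on the sloping rack, then lower it flat into the two-notch rest, face up, with the blade over the blue drip dish. Put it down into the notches rather than dropping it, and leave the other spatulas and everything else on the table where they are.

Things in the scene. Friction and masses are not known exactly. Their poses are not given: they have to be found in the camera images.
- red_handle (a point): Red-handled paste spatula, 198 mm long, 0.08-0.17 kg: middle of its handle, half-way up. x runs along it from blade to hanging loop, y across, z out of its top. Handle: straight bar, 100 mm long (x), 24 wide (y), 18 thick (z). At first it lies face up on the rack's slope, x pointing away from the robot and 28 degrees up, its loop over one of the three pegs (which one differs).
- red_loop (a point): Centre of the red spatula's hanging loop, a steel wire ring (24 mm inside, 36 mm outside, wire 6 mm), at 64 mm along x from the handle's middle and 4.5 mm below it in z. Axes as for red_handle.
- red_blade (a point): Centre of the red spatula's steel blade (50 mm long, 60 mm wide, 4 mm thick), at -91 mm along x from the handle's middle and 7 mm below it in z. Axes as for red_handle.
- red: The red-handled spatula as a whole: origin on its flat underside, 9 mm below red_handle, same axes.
- rack: Fixed wooden rack, 220 mm deep, 370 wide, origin on the table under its middle, x to its high back, z up. Two slats make a plane rising 28 degrees along +x, 160 mm above the origin. Spatulas lie on them, handles' middles at x about 0, y = -95, 0, 95 mm. Under the handles it is open, from 60 mm down-slope to 43 mm up-slope of their middles. Side frames at y = -175 and 175 mm, 16 mm thick.
- rack_peg (a point): Tip of the rack's middle peg, about 232 mm above the table; the other two are 95 mm to either side along the rack's y. Each peg is a steel pin 8 mm thick, standing 38 mm out of the upper slat and leaning 20 degrees up-slope from square to the slope, so 8 degrees from vertical, like a hook: a loop comes off along the peg or straight up, not square to the slope. Axes as the rack's.
- rest_seat (a point): Where the handle's middle (half-way up) lies when seated in the rest, 59 mm above the table. Fixed rest: two wooden uprights, 12 mm thick, at x = -36 and 36 mm, each with a notch: floor 9 mm below this point, 34 mm wide and wider above, ears rising 23 mm from the floor. Between the uprights it is open down to the white base, 51 mm below. x runs along the rest away from the dish; z up.
- rest_dish (a point): Centre of the blue drip dish on the rest's base, 70 x 80 mm, rim 24 mm above the table; it lies at x = -92 mm from rest_seat. Axes as for rest_seat.
- yellow_handle (a point): The same spatula with a yellow handle, hanging on another peg of the rack: this point is the middle of its handle, half-way up; axes and sizes as for red_handle. It stays where it hangs.
- green_handle (a point): The same spatula with a green handle, hanging on another peg of the rack: this point is the middle of its handle, half-way up; axes and sizes as for red_handle. It stays where it hangs.
- jar: White paste jar with a red lid, 55 mm across, 80 mm high; origin at the centre of its foot. A bystander.
- buds: Round clear tub of pink cotton buds, 77 mm across, 80 mm high; origin at the centre of its foot. A bystander.
Mind the look-alikes: they are no part of the job. Of the things that look like the part that bears rest_seat, the largest one is meant.

How it is judged:
By the outcome, as a careful person would: the job done as asked, in the order asked, and still so for the second after the job is handed in, with the robot touching nothing.
It also fails if it takes over 42 s, if anything falls off the work surface, if the arm or the gripper's body presses on something with over 40 N, if the wrist force passes 120 N, or if a joint passes its speed limit or range.

### The arm

A 6-joint arm with a two-finger parallel gripper is mounted at the origin on the work surface; the furniture and walls round the work are solid. World frame = base frame: x ahead of the robot, y to its left, z up, the work surface at z = 0. Lengths are in mm, angles in rad, forces in N, time in s.
With the tool pointing down it reaches from about 350 to 800 mm from the base axis. Payload 7.3 kg.
Tool frame: the origin (TCP) lies where the fingers leave the gripper's body, on its centre line; the fingertips stand r.tip_extent ahead of it and the grasp point (between the pads) lies 54 mm ahead of it (r.tip_extent is the distance from the TCP to the fingertips, in mm); x points along the fingers, y is the direction in which the jaws open and shut, and the axes are right-handed (so a half turn about x gives the same grasp; the last joint's range is limited). The gripper opens to 85 mm and grips with 20 to 120 N. Pads are 22 mm wide; open, the fingers measure 114 mm over their backs; the gripper's body (76 mm by 85 mm) begins 54 mm behind the grasp point. The pads swing forward as they close: fully open they stand 13 mm farther back than shut.
Start: joints at [-1.344, 0.342, 1.524, -0, 1.275, -0.146], TCP at [191.24, -488.943, 303.922] pointing down, gripper open.
Joint ranges: [-2.53, 2.53], [-0.77, 2.02], [0.04, 2.7], [-1, 4.14], [0.28, 2.66], [-3.11, 3.11]. Speed limits (rad/s): [2.57, 2.57, 3.14, 3.14, 3.14, 3.14].

### API

Orientations are given as a 3x3 rotation matrix whose columns are the frame's x, y, z axes.
In Python, from cell import r gives the robot as it stands. The module is installed in compiled form; this text tells all that it offers. Calls block until the motion is done:
- r.move_to(position, orientation): joint-space move of the TCP to a pose.
- r.line_to(position, attitude=None, feed=150): straight line of the TCP; attitude=None keeps the orientation; feed is the mean speed in mm/s.
- r.goto_joints(angles): joint-space move.
- r.grip(opening): opening from 0.0 (shut) to 1.0 (fully open); the grip force is fixed at half the most; returns when the fingers have stopped.
- r.sleep(seconds).
- r.inverse_kinematics(position, orientation): joint angles nearest the present ones, or None.
- r.snapshot(name): name is "scene" or "top" or "wrist"; returns the picture (420x560x3 uint8, blue, green, red); there is no depth.
- r.camera_model(name): a dict with "camera_matrix" (3x3 intrinsics, pixels), "cam_to_world" (4x4, takes a point from camera to world coordinates). Camera axes: x right, y down, z forward; pixel columns grow to the right and rows downward; lengths in mm; the calibration is good to about 2 mm. A picture is of the moment at which its call begins: read the wrist's pose just before it. camera_model takes no time and is no camera call; for the wrist camera it gives the pose at the moment of the call.
A pose or a line that the arm cannot do raises r.PlanningError and nothing moves.
- r.job_done(): hands the job in, once; it reports no verdict.
Trained networks look in the newest picture that a camera, given by its name, has taken for a name from the list of things; names that differ only in an ending like _2 or _b are one class to them, and where a whole thing is asked for, a point or a joint stands for the part that bears it (a point fixed in the world has none). Each returns a list of dicts, best first, with "p" (0 to 1); they miss things now and then, are a little off and sometimes report something else, mostly with a low value. They report only what shows in the picture. A call takes as long as a camera call. They do not tell look-alikes from the thing itself.
- r.find_in(camera, query): "box" ([left, top, width, height] in pixels, round what is visible of it).
- r.trace(camera, query): "pixels" (420x560 bool, what is visible of it) and "box" ([left, top, width, height] in pixels, round what is visible of it).
Readings, each from a call of its own:
- r.read_time_s(): time.
- r.read_joint_positions(): joint angles.
- r.read_qvel(): joint speeds.
- r.read_joint_efforts(): joint torques, N m.
- r.read_eef_pos(): TCP position.
- r.read_eef_rot(): TCP orientation.
- r.read_wrist_force(): force on the tool from outside, world axes, zero at the start.
- r.read_wrist_torque(): the same for the moment, N m.
- r.read_finger_gap(): opening from 0.0 (shut) to 1.0 (fully open).
Only numpy, scipy, OpenCV 4.12 (cv2) and the standard library are available. Lean on these libraries where they do the work, as an engineer would, in place of code of your own. Each camera call takes 0.05 s, during which the arm holds its last target.

## Working session

There is one attempt and no reset: what is moved stays moved. The work goes in short steps, each a Python script; the robot and the scene stay as the last script left them, time stands still between calls to the robot, and variables do not carry over. Pictures are saved under pics/ and viewed, and the job is handed in when it is done.

```bash
mkdir -p pics; ls; python3 - <<'E'
from cell import r
import cv2,numpy as np
np.set_printoptions(precision=2,suppress=True)
for n in ["scene","top","wrist"]:
    im=r.snapshot(n); cv2.imwrite(f"pics/{n}0.png",im)
    c=r.camera_model(n); print(n,c["camera_matrix"].tolist(),"\n",c["cam_to_world"])
print(r.tip_extent,r.read_time_s(),r.read_eef_rot())
E
```

```text
pics
scene [[490.9323370767408, 0.0, 281.91501950413306], [0.0, 490.9323370767408, 209.80580226832924], [0.0, 0.0, 1.0]] 
 [[  -0.45   -0.54    0.71 -577.24]
 [  -0.89    0.26   -0.37  449.15]
 [   0.01   -0.8    -0.6  1077.76]
 [   0.      0.      0.      1.  ]]
top [[520.7451638987201, 0.0, 281.02485718687444], [0.0, 520.7451638987201, 200.5368476858163], [0.0, 0.0, 1.0]] 
 [[   0.01   -0.99    0.14  313.7 ]
 [  -1.     -0.01    0.01 -118.56]
 [  -0.01   -0.14   -0.99 1468.09]
 [   0.      0.      0.      1.  ]]
wrist [[358.040098852755, 0.0, 274.32673897559397], [0.0, 358.040098852755, 213.08696903648715], [0.0, 0.0, 1.0]] 
 [[   0.36   -0.9    -0.24  252.49]
 [  -0.93   -0.35   -0.09 -464.41]
 [  -0.      0.26   -0.97  373.59]
 [   0.      0.      0.      1.  ]]
72.6 0.15 [[-0.    0.36 -0.93]
 [ 0.   -0.93 -0.36]
 [-1.   -0.   -0.  ]]
```

View pics/scene0.png

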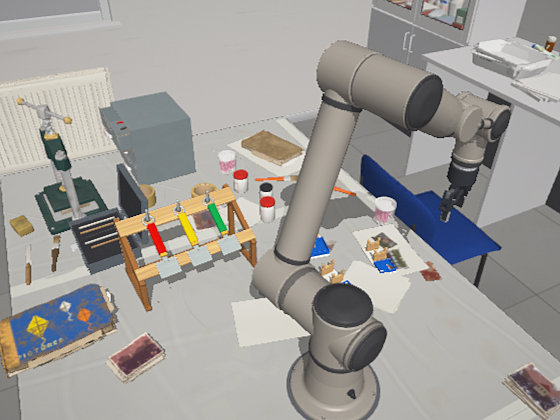

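View pics/top0.png

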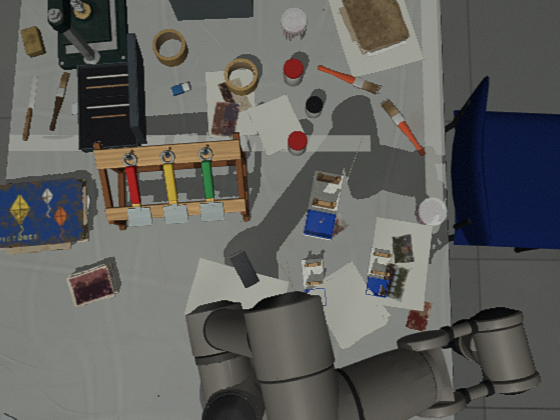

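View pics/wrist0.png

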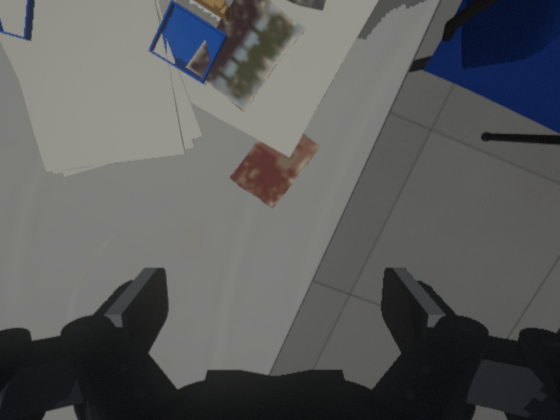

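Three blue-dish rests show in the top view: A (323,205), B (314,277) and C (380,277). A looks the largest. The red spatula is on the left peg (131,180), with yellow (169,185) and green (208,180) beside it. I'll localise these coarsely and confirm with an enlarged crop.

```bash
cat > h.py <<'E'
from cell import r
import cv2,numpy as np
np.set_printoptions(precision=2,suppress=True)
def ray(n,uv,c=None):
    c=c or r.camera_model(n); K=c["camera_matrix"];T=c["cam_to_world"]
    d=T[:3,:3]@np.linalg.solve(np.array(K),np.array([uv[0],uv[1],1.])); return np.array(T[:3,3]),d
def onz(n,uv,z,c=None):
    o,d=ray(n,uv,c); return o+d*(z-o[2])/d[2]
def proj(c,P):
    P=np.atleast_2d(P);T=np.array(c["cam_to_world"]);q=(P-T[:3,3])@T[:3,:3]; K=np.array(c["camera_matrix"])
    q=q@K.T; return q[:,:2]/q[:,2:]
E
python3 - <<'E'
from h import *
im=r.snapshot("top")
for q in ["rest_seat","rest_dish","rack","red_handle","red_loop","red_blade","yellow_handle","green_handle","rack_peg","jar","buds"]:
    z={"rest_seat":50,"rest_dish":24,"jar":80,"buds":80}.get(q,170)
    for d in r.find_in("top",q)[:5]:
        b=d["box"]; print(q,round(d["p"],2),np.round(b,1),onz("top",(b[0]+b[2]/2,b[1]+b[3]/2),z))
cv2.imwrite("pics/rests.png",cv2.resize(im[150:310,280:440],None,fx=3.6,fy=3.6,interpolation=cv2.INTER_CUBIC))
E
```

```text
rest_seat 0.83 [367.6 247.6  26.1  52.3] [ 318.95 -371.49   50.  ]
rest_seat 0.82 [302.7 168.1  38.4  73.9] [ 504.13 -213.7    50.  ]
rest_seat 0.79 [300.  260.5  25.5  44.9] [ 292.63 -188.9    50.  ]
rest_dish 0.85 [308.  174.1  34.6  66.2] [ 501.65 -224.93   24.  ]
rest_dish 0.64 [364.3 245.   29.2  52. ] [ 326.47 -371.47   24.  ]
rest_dish 0.61 [301.8 256.   23.7  45.9] [ 303.1  -192.64   24.  ]
rack 0.67 [ 90.5 131.7 162.1  97.8] [547.35 175.51 170.  ]
red_handle 0.91 [125.8 153.3  26.3  74.3] [521.35 257.26 170.  ]
red_loop 0.84 [126.6 166.1  26.5  62.9] [503.2  254.09 170.  ]
red_blade 0.74 [121.4 152.9  31.7  74. ] [522.73 261.65 170.  ]
yellow_handle 0.63 [159.  147.2  30.3  78.8] [531.97 168.3  170.  ]
green_handle 0.6 [199.  147.7  27.5  75.1] [536.24  70.47 170.  ]
green_handle 0.57 [127.6 164.4  27.2  66.7] [502.72 250.65 170.  ]
rack_peg 0.58 [ 91.3 134.3 158.5  95.3] [543.85 177.92 170.  ]
rack_peg 0.4 [302.1 170.4  38.   71.5] [ 485.21 -203.64  170.  ]
jar 0.75 [286.  130.5  24.6  25.6] [ 669.92 -147.39   80.  ]
jar 0.28 [298.7 173.1  44.3  67.9] [ 494.66 -208.86   80.  ]
buds 0.81 [414.6 197.6  31.1  27. ] [ 486.25 -501.18   80.  ]
```

View pics/rests.png

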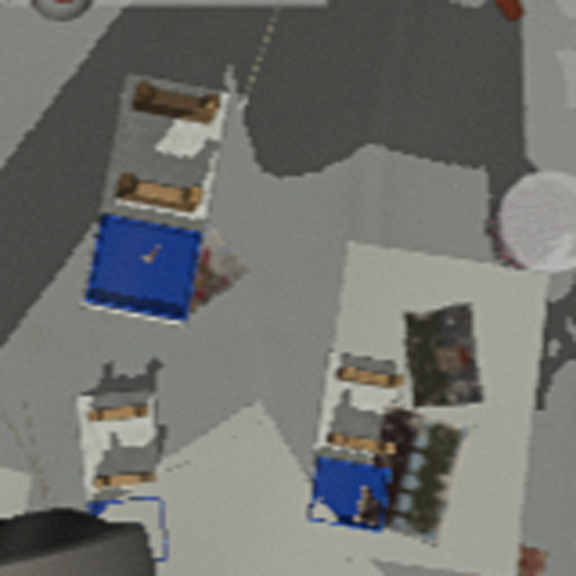

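Rest A (crop 110–230, 80–320; top 323,205) is clearly the largest, and B and C are smaller look-alikes. Next I'll take closer wrist views of A and then of the rack.

```bash
python3 - <<'E'
from h import *
R=np.array([[0,0,-1],[0,-1,0],[-1,0,0]],float)
import pickle
def look(p,name):
    r.move_to(p,R); c=r.camera_model("wrist"); im=r.snapshot("wrist"); cv2.imwrite(f"pics/{name}.png",im)
    out={"c":c}
    return c
for p,name,qs in [((520,-214,340),"w_rest",["rest_seat","rest_dish"]),((540,180,440),"w_rack",["red_handle","red","red_loop","red_blade","yellow_handle","green_handle","rack","rack_peg"])]:
    print(name,r.inverse_kinematics(p,R))
    try: c=look(p,name)
    except r.PlanningError as e: print(e); continue
    D={}
    for q in qs:
        D[q]=r.trace("wrist",q)
        print(q,[(round(d["p"],2),np.round(d["box"])) for d in D[q][:3]])
    pickle.dump((c,D),open(name+".pkl","wb"))
print(r.read_time_s())
E
```

```text
w_rest [-0.53  0.39  1.36 -0.    1.4   1.04]
rest_seat [(0.97, array([228., 302.,  52.,  72.])), (0.95, array([229.,  92., 101., 172.])), (0.63, array([366., 310.,  33.,  65.]))]
rest_dish [(0.75, array([367., 284.,  67.,  92.])), (0.72, array([231., 298.,  53.,  79.])), (0.65, array([230.,  90.,  98., 180.]))]
w_rack [ 0.19  0.37  1.12 -0.    1.66  1.76]
red_handle [(0.77, array([133., 109.,  93., 155.]))]
red [(0.62, array([138., 111.,  90., 153.]))]
red_loop [(0.61, array([135., 112.,  92., 152.]))]
red_blade [(0.57, array([138., 108.,  87., 156.]))]
yellow_handle [(0.6, array([249., 100.,  58., 159.]))]
green_handle [(0.84, array([337.,  91.,  62., 156.]))]
rack [(0.82, array([ 40.,  32., 456., 225.]))]
rack_peg [(0.95, array([ 41.,  31., 451., 226.]))]
4.4417
```

View pics/w_rest.png

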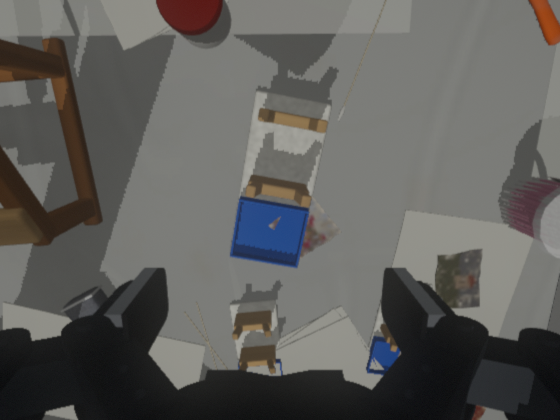

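View pics/w_rack.png

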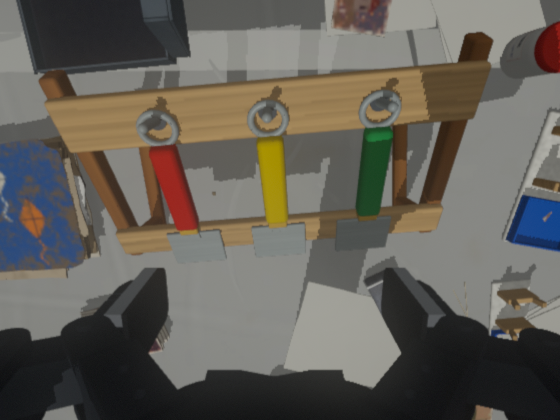

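The wrist views confirm A: dish at (270,232), uprights at (292,120) and (277,191). The red spatula is at (175,188) with its loop on the left peg at (157,128). I'll fit models to the colour silhouettes for precise poses.

```bash
cat > fit.py <<'E'
from h import *
import pickle
from scipy.optimize import minimize
S=4
def box(a,b):
    return np.array([[x,y,z] for x in (a[0],b[0]) for y in (a[1],b[1]) for z in (a[2],b[2])],float)
def Rz(t): c,s=np.cos(t),np.sin(t); return np.array([[c,-s,0],[s,c,0],[0,0,1]])
def Ry(t): c,s=np.cos(t),np.sin(t); return np.array([[c,0,s],[0,1,0],[-s,0,c]])
def sil(c,P):
    m=np.zeros((420*S,560*S),np.uint8); q=(proj(c,P)+.5)*S
    cv2.fillConvexPoly(m,cv2.convexHull(q.astype(np.float32).round().astype(np.int32)),1)
    return cv2.resize(m.astype(np.float32),(560,420),interpolation=cv2.INTER_AREA)
def cost(m,s): return 1-np.minimum(m,s).sum()/np.maximum(m,s).sum()
def colmask(im,kind,near,rad):
    h=cv2.cvtColor(im,cv2.COLOR_BGR2HSV); H,Sa,V=[h[...,i].astype(int) for i in range(3)]
    k={"red":((H<6)|(H>172))&(Sa>150)&(V>60),"blue":(H>100)&(H<130)&(Sa>140)&(V>50),
       "yellow":(H>22)&(H<33)&(Sa>170)&(V>90),"green":(H>50)&(H<80)&(Sa>130)}[kind].astype(np.uint8)
    yy,xx=np.mgrid[:420,:560]; k[(xx-near[0])**2+(yy-near[1])**2>rad**2]=0
    n,l,st,_=cv2.connectedComponentsWithStats(k); i=1+st[1:,4].argmax()
    m=(l==i).astype(np.uint8); m=cv2.morphologyEx(m,cv2.MORPH_CLOSE,np.ones((9,9)))
    return m
def nm(f,x0,st):
    x0=np.array(x0,float); sim=np.vstack([x0]+[x0+np.eye(len(x0))[i]*st[i] for i in range(len(x0))])
    return minimize(f,x0,method="Nelder-Mead",options=dict(initial_simplex=sim,xatol=.01,fatol=1e-5,maxiter=600))
E
cat > run1.py <<'E'
from fit import *
ct=r.camera_model("top"); it=cv2.imread("pics/top0.png")
cw,_=pickle.load(open("w_rack.pkl","rb")); iw=cv2.imread("pics/w_rack.png")
hb=box((-50,-12,-9),(50,12,9))
def pose(p): return Rz(p[3]/100)@Ry(-np.radians(28)),p[:3]
vis=iw.copy(); res={}
for k,nw,nt,g in [("red",(175,188),(132,185),(530,262,170)),("yellow",(274,180),(169,185),(530,168,170)),("green",(373,170),(208,180),(535,72,170))]:
    mw=colmask(iw,k,nw,70); mt=colmask(it,k,nt,40)
    W=lambda p:(hb@pose(p)[0].T+p[:3])
    for tag,f in [("both",lambda p:cost(mw,sil(cw,W(p)))+cost(mt,sil(ct,W(p)))),("wrist z170",lambda p:cost(mw,sil(cw,W([p[0],p[1],170,p[3]]))))]:
        s=nm(f,[*g,5],[15,15,8,5]); print(k,tag,mw.sum(),mt.sum(),s.x,round(s.fun,3))
        if tag=="both": res[k]=s.x
    q=proj(cw,W(res[k])); cv2.polylines(vis,[cv2.convexHull(q.astype(np.float32)).round().astype(int)],True,(255,255,0),1)
    R,t=pose(res[k])
    th=np.linspace(0,2*np.pi,40)
    for rr in (12,18):
        L=np.c_[64+rr*np.cos(th),rr*np.sin(th),0*th-4.5]@R.T+t; cv2.polylines(vis,[proj(cw,L).round().astype(int)],True,(255,0,255),1)
    B=np.array([[-116,-30,-7],[-66,-30,-7],[-66,30,-7],[-116,30,-7]])@R.T+t; cv2.polylines(vis,[proj(cw,B).round().astype(int)],True,(255,0,255),1)
cv2.imwrite("pics/fit_rack.png",cv2.resize(vis[60:290,80:430],None,fx=2.2,fy=2.2))
# rest
cr,_=pickle.load(open("w_rest.pkl","rb")); ir=cv2.imread("pics/w_rest.png")
mb=colmask(ir,"blue",(270,232),55); mbt=colmask(it,"blue",(321,222),25)
for zb in (8,4):
    db=box((-92-35,-40,zb),(-92+35,40,24))
    W=lambda p: db@Rz(p[2]/100).T+np.array([p[0],p[1],0])
    s1=nm(lambda p:cost(mb,sil(cr,W(p))),[510,-216,-18],[15,15,8]);s2=nm(lambda p:cost(mbt,sil(ct,W(p))),[510,-216,-18],[15,15,8])
    print("rest",zb,s1.x,s1.fun,s2.x,s2.fun)
p=s1.x; v=ir.copy()
def P(L): return proj(cr,np.array(L,float)@Rz(p[2]/100).T+[p[0],p[1],0]).round().astype(int)
cv2.polylines(v,[P([[-127,-40,24],[-57,-40,24],[-57,40,24],[-127,40,24]])],True,(0,255,255),1)
for x in (-36,36):
    for a in (-6,6): cv2.polylines(v,[P([[x+a,-17,73],[x+a,-17,50],[x+a,17,50],[x+a,17,73]])],False,(255,0,255),1)
cv2.imwrite("pics/fit_rest.png",cv2.resize(v[70:290,190:370],None,fx=2.7,fy=2.7,interpolation=cv2.INTER_CUBIC))
E
python3 run1.py
```

```text
red both 2142 338 [534.56 273.69 172.2    5.49] 0.538
red wrist z170 2142 338 [533.06 274.68 169.     6.19] 0.257
yellow both 2040 317 [540.78 180.01 173.93   5.05] 0.476
yellow wrist z170 2040 317 [540.88 179.47 159.37   7.57] 0.163
green both 2018 331 [551.15  85.2  159.97   8.12] 0.491
green wrist z170 2018 331 [548.69  86.36 162.62   8.86] 0.309
rest 8 [ 545.18 -226.33  -20.09] 0.08318221569061279 [ 545.15 -232.71  -26.5 ] 0.09691011905670166
rest 4 [ 543.36 -232.14  -27.38] 0.10677719116210938 [ 545.17 -233.39  -26.74] 0.09915852546691895
```

View pics/fit_rack.png

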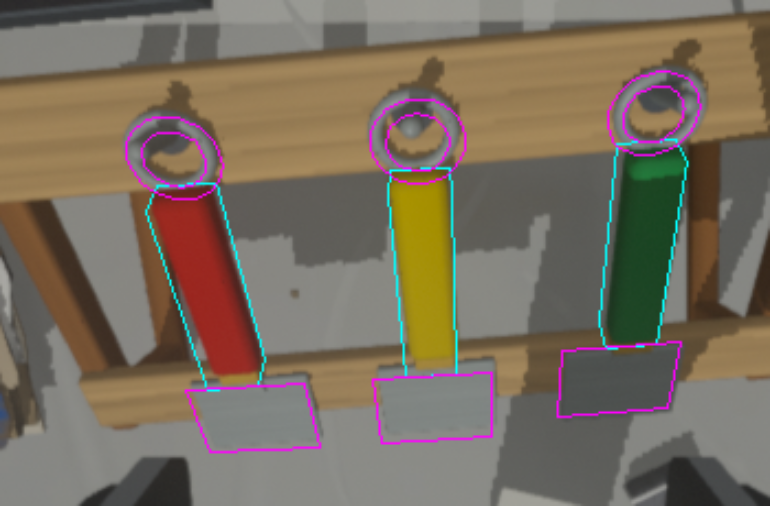

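View pics/fit_rest.png

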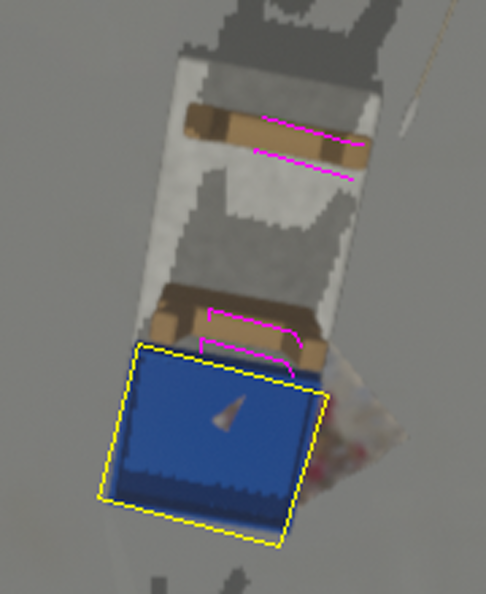

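The fits are a little off: the handle has rounded edges, and the dish fit slides. I'll enlarge the crops and use corner correspondences instead.

```bash
python3 - <<'E'
import cv2
a=cv2.imread("pics/w_rack.png"); b=cv2.imread("pics/w_rest.png")
cv2.imwrite("pics/z_red.png",cv2.resize(a[100:275,125:235],None,fx=4,fy=4,interpolation=cv2.INTER_CUBIC)[:600+100][:700])
def crop(im,x,y,w,h,s,n):
    c=cv2.resize(im[y:y+h,x:x+w],None,fx=s,fy=s,interpolation=cv2.INTER_CUBIC)
    for i in range(0,w,10): cv2.putText(c,str(x+i),(i*s,8),0,.3,(0,0,255),1); cv2.line(c,(i*s,0),(i*s,h*s),(0,0,0),1) if i%20==0 else 0
    for j in range(0,h,10): cv2.putText(c,str(y+j),(0,j*s+4),0,.3,(0,0,255),1); cv2.line(c,(0,j*s),(w*s,j*s),(0,0,0),1) if j%20==0 else 0
    cv2.imwrite(n,c)
crop(a,130,100,110,75,7,"pics/z1.png"); crop(a,160,195,80,75,7,"pics/z2.png")
crop(b,225,85,110,90,6,"pics/z3.png"); crop(b,225,170,110,100,6,"pics/z4.png")
E
```

```text
(no output)
```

View pics/z1.png

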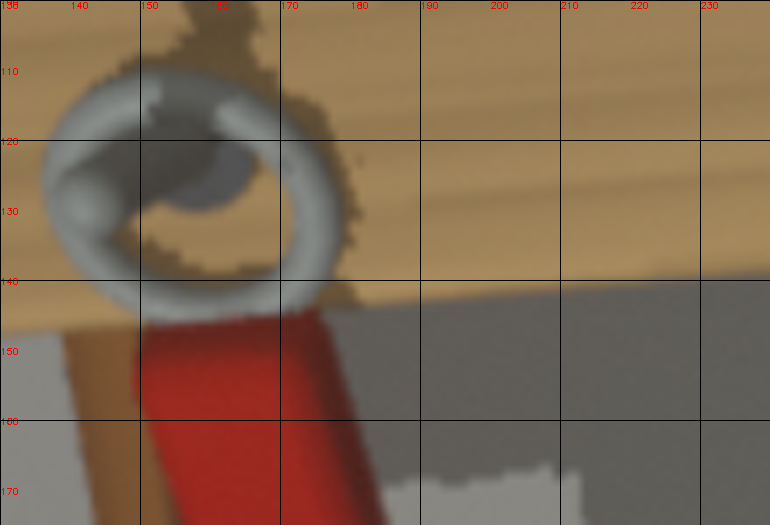

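View pics/z2.png

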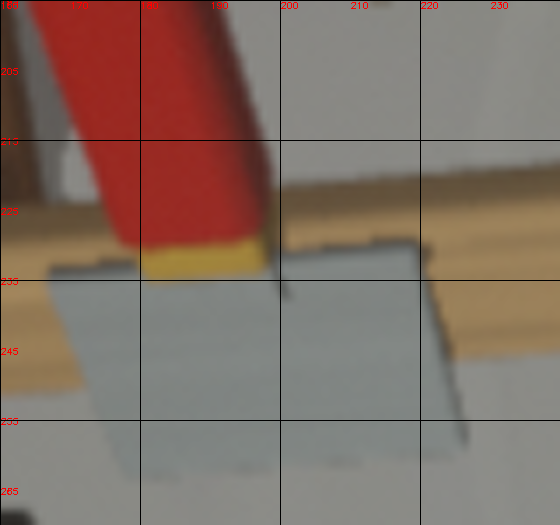

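View pics/z3.png

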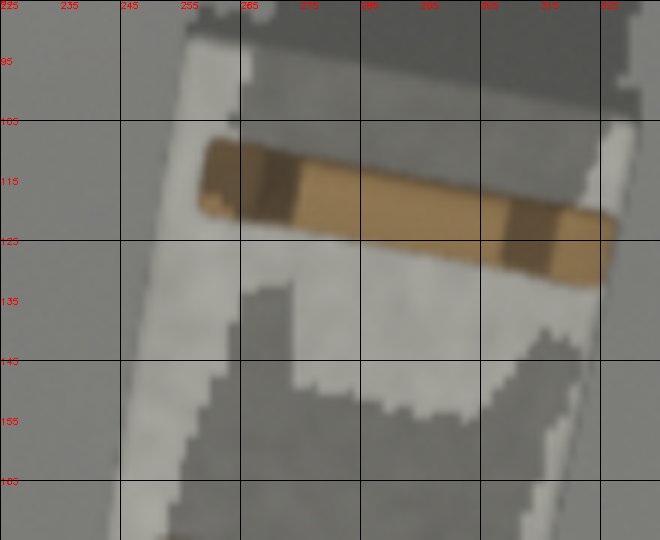

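View pics/z4.png

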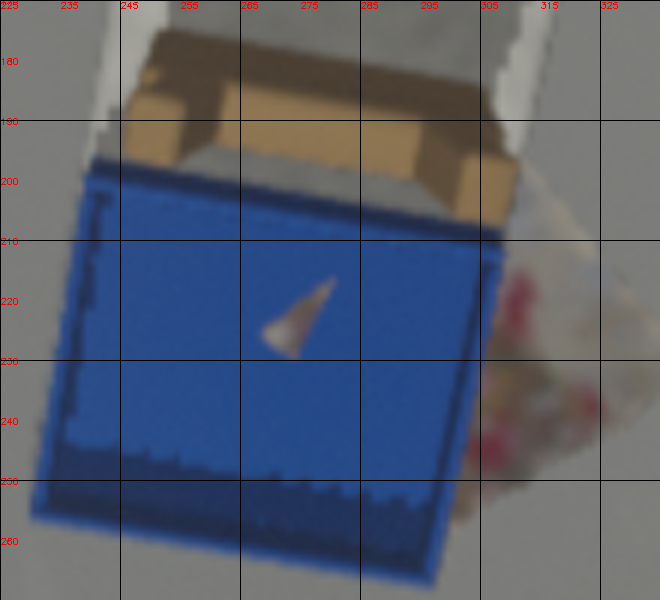

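```bash
cat > run2.py <<'E'
from fit import *
from scipy.optimize import least_squares
cw,_=pickle.load(open("w_rack.pkl","rb")); cr,_=pickle.load(open("w_rest.pkl","rb"))
def rot(p): return Rz(p[3])@Ry(-np.radians(28))
O=np.array([[-66,30,-5],[-66,-30,-5],[-116,30,-5],[-116,-30,-5],[64,0,-4.5]],float)
U=np.array([[166.9,233.6],[220.7,229.7],[178.6,263.3],[226,259.5],[157.3,128.1]])-.5
for fixz in (None,170):
    f=lambda p:(proj(cw,O@rot(p).T+[p[0],p[1],fixz or p[2]])-U).ravel()
    s=least_squares(f,[530,265,170,0.05]); print("red",fixz,s.x,"\n",s.fun)
D=np.array([[-57,40,24],[-57,-40,24],[-127,40,24],[-127,-40,24],[-30,17,50],[-30,-17,50],[-42,-17,50],[-42,17,50],[42,17,50],[42,-17,50],[30,17,50],[30,-17,50]],float)
V=np.array([[240,196],[308.5,210.5],[230,256],[297,268],[262.5,184],[295,190],[294,200],[261,194.5],[275.5,111],[309,118.5],[273.5,123],[308,129]])-.5
for sel in (slice(0,12),slice(0,4),slice(4,12)):
    f=lambda p:(proj(cr,D[sel]@Rz(p[2]).T+[p[0],p[1],p[3]])-V[sel]).ravel()
    s=least_squares(f,[510,-216,-.2,0]); print("rest",s.x,"\n",s.fun.reshape(-1,2))
E
python3 run2.py
```

```text
red None [538.46 274.59 167.17   0.09] 
 [-0.62  0.83 -0.79  0.18 -0.53 -0.41  1.48 -0.71  0.42  0.02]
red 170 [539.17 273.81 155.6    0.08] 
 [-0.79  1.   -0.56  0.4  -0.67 -0.05  1.69 -0.31  0.31 -0.74]
rest [ 546.37 -224.66   -0.19   -3.95] 
 [[-0.85  2.34]
 [ 0.83  0.52]
 [-0.3  -0.  ]
 [-0.02 -0.39]
 [ 0.45 -1.3 ]
 [ 0.34 -1.36]
 [-0.94 -0.23]
 [-0.07 -0.57]
 [ 0.29  0.17]
 [ 0.82 -0.75]
 [ 0.06  0.61]
 [-0.69  1.08]]
rest [ 547.49 -225.45   -0.19   -2.48] 
 [[-0.62  1.33]
 [ 1.26  0.08]
 [-0.56 -0.8 ]
 [-0.09 -0.67]]
rest [ 546.52 -224.51   -0.18    0.31] 
 [[ 0.31 -0.58]
 [ 0.6  -0.75]
 [-0.64  0.51]
 [-0.16  0.29]
 [-0.1  -0.  ]
 [ 0.88 -1.03]
 [-0.29  0.6 ]
 [-0.61  0.96]]
```

```bash
cat >> h.py <<'E'
def Rz(t): c,s=np.cos(t),np.sin(t); return np.array([[c,-s,0],[s,c,0],[0,0,1]])
def Ry(t): c,s=np.cos(t),np.sin(t); return np.array([[c,0,s],[0,1,0],[-s,0,c]])
M=np.array([[0,0,-1],[0,-1,0],[-1,0,0]],float)  # tool axes in spatula frame
def tcp(h,Rs,up=0,depth=3,dx=0):  # TCP so that grasp point sits at handle middle h
    return np.array(h)+Rs@np.array([dx,0,54-depth+up]), Rs@M
RED=np.array([538.6,274.3,169.]); REDR=Rz(.085)@Ry(-np.radians(28))
REST=np.array([546.5,-224.6,59.]); RESTR=Rz(-.185)
E
python3 - <<'E'
from h import *
for n,(p,R) in dict(pre=tcp(RED,REDR,70),g=tcp(RED,REDR),lift=tcp(RED+[0,0,90],REDR),lv=tcp(RED+[0,0,130],Rz(.085)),over=tcp(REST+[0,0,100],RESTR),seat=tcp(REST,RESTR)).items():
    print(n,p,r.inverse_kinematics(p,R))
p,R=tcp(RED,REDR,70); r.move_to(p,R)
c=r.camera_model("wrist"); im=r.snapshot("wrist"); 
for X in (-50,0,50):
    for s in (-12,12):
        q=proj(c,RED+REDR@[X,s,9])[0]; cv2.circle(im,tuple(q.round().astype(int)),3,(255,255,0),1)
th=np.linspace(0,6.3,40)
for rr in (12,18): cv2.polylines(im,[proj(c,np.c_[64+rr*np.cos(th),rr*np.sin(th),0*th-4.5]@REDR.T+RED).round().astype(int)],True,(255,0,255),1)
cv2.polylines(im,[proj(c,np.array([[-116,-30,-5],[-66,-30,-5],[-66,30,-5],[-116,30,-5]])@REDR.T+RED).round().astype(int)],True,(255,0,255),1)
cv2.imwrite("pics/pre.png",im); print(r.read_time_s())
import pickle; pickle.dump(c,open("pre.pkl","wb"))
E
```

```text
pre [482.   269.48 275.84] [ 0.44  0.27  1.8  -0.28  0.63  2.12]
g [514.74 272.27 214.03] [ 0.42  0.4   1.81 -0.33  0.49  2.16]
lift [514.74 272.27 304.03] [ 0.42  0.29  1.69 -0.24  0.72  2.05]
lv [538.6 274.3 350. ] [0.34 0.46 1.21 0.   1.47 1.83]
over [ 546.5 -224.6  210. ] [-0.52  0.55  1.47 -0.    1.13  1.24]
seat [ 546.5 -224.6  110. ] [-0.52  0.67  1.56 -0.    0.91  1.24]
5.4583
```

View pics/pre.png

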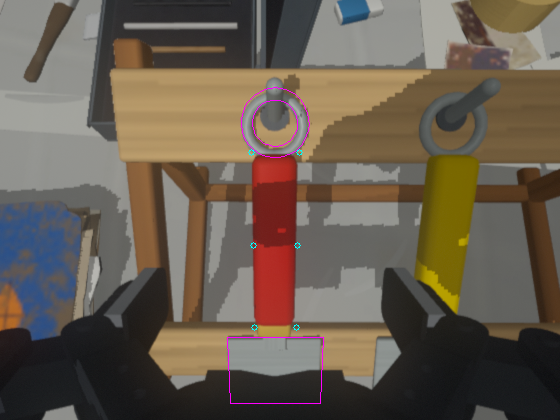

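The projected model matches the picture: handle at (275,240), ring at (275,124), blade at (275,370). The jaws straddle the handle evenly, so I'll grasp now.

```bash
python3 - <<'E'
from h import *
p,R=tcp(RED,REDR,0); r.line_to(p,R,feed=80); print(r.read_wrist_force(),r.read_eef_pos()-p)
r.grip(0.0); print("gap",r.read_finger_gap()*85,r.read_wrist_force(),r.read_wrist_torque())
cv2.imwrite("pics/grip.png",r.snapshot("wrist"))
q=r.read_eef_pos(); r.line_to(q+[0,0,25],feed=60); print(r.read_wrist_force()); 
r.line_to(q+[0,0,65],feed=80); print(r.read_wrist_force(),r.read_finger_gap()*85)
cv2.imwrite("pics/lift.png",r.snapshot("wrist")); print(r.read_time_s(),r.read_eef_pos())
cv2.imwrite("pics/lift_s.png",r.snapshot("scene")[150:330,80:320].repeat(2,0).repeat(2,1))
E
```

```text
[ 0.54 -0.07  0.43] [0.07 0.11 0.43]
gap 23.35224614568976 [-3.08  0.35  5.29] [ 0.03  0.39 -0.  ]
[ 0.11  0.38 -2.01]
[ 0.61 -0.54 -1.77] 23.147587745383667
8.4 [514.35 272.21 278.66]
```

View pics/lift.png

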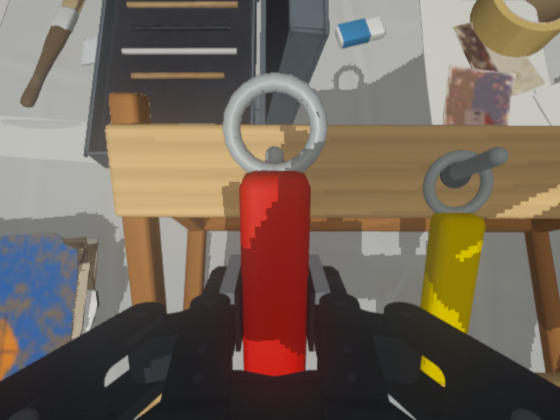

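View pics/lift_s.png

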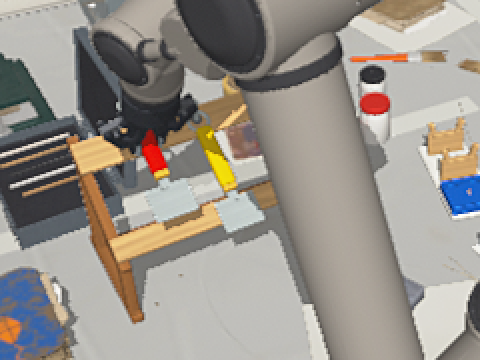

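The loop is clear of the peg (the tip shows below it at (275,155)) and the yellow spatula hasn't moved. Next I'll check the in-hand pose from the ring, raise, level out and carry it over the rest.

```bash
python3 - <<'E'
from h import *
c=r.camera_model("wrist"); p=r.read_eef_pos(); R=np.array(r.read_eef_rot()); Rs=R@M.T; h=p-Rs@[0,0,51]
print("ring pred",proj(c,h+Rs@[64,0,-4.5]),"seen 275,124; handle back end top pred",proj(c,h+Rs@[[50,50],[-12,12],[9,9]][0] if 0 else h+Rs@[50,0,9]))
r.line_to(p+[0,0,75],feed=150)
P,RR=tcp(REST+[0,0,190],RESTR); r.move_to(P,RR); r.sleep(.2); print(r.read_time_s(),r.read_wrist_force(),r.read_finger_gap()*85)
c=r.camera_model("wrist"); im=r.snapshot("wrist"); cv2.imwrite("pics/over.png",im); import pickle; pickle.dump((c,r.read_eef_pos(),r.read_eef_rot()),open("over.pkl","wb"))
cv2.imwrite("pics/over_t.png",r.snapshot("top")[100:320,80:440].repeat(2,0).repeat(2,1))
E
```

```text
ring pred [[275.05 122.47]] seen 275,124; handle back end top pred [[275.14 169.08]]
11.1167 [ 0.28  0.31 -0.71] 23.180057925409653
```

View pics/over.png

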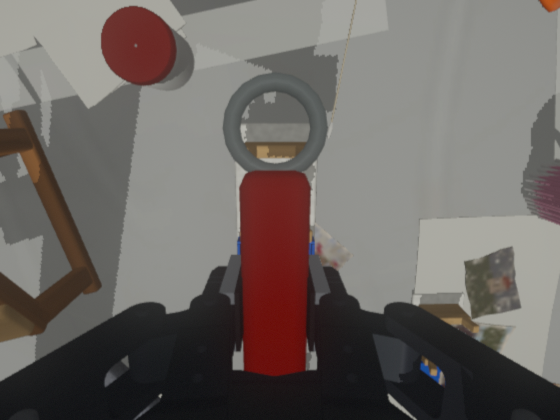

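View pics/over_t.png

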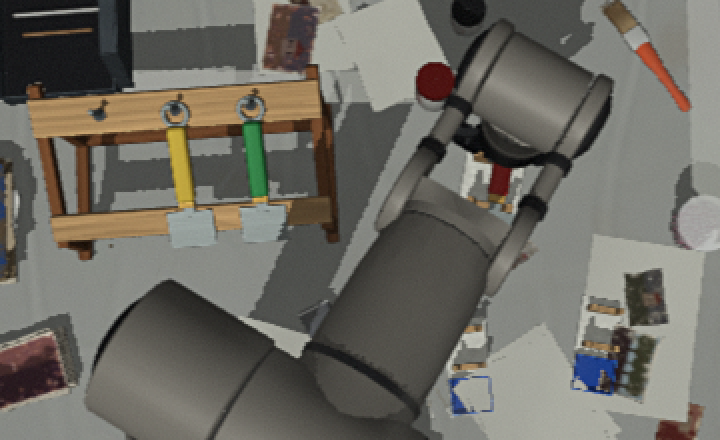

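```bash
python3 - <<'E'
from h import *
import pickle
c,_,_=pickle.load(open("over.pkl","rb")); im=cv2.imread("pics/over.png")
x0,y0,s=215,105,6
v=cv2.resize(im[y0:y0+95,x0:x0+125],None,fx=s,fy=s,interpolation=cv2.INTER_CUBIC)
def P(L): return ((proj(c,np.array(L,float)@RESTR.T+[REST[0],REST[1],0])+.5-[x0,y0])*s).round().astype(int)
for x in(30,42): cv2.polylines(v,[P([[x,-17,50],[x,17,50]])],False,(255,0,255),1)
for y in (-40,40): cv2.polylines(v,[P([[-127,y,24],[-57,y,24]])],False,(0,255,255),1)
cv2.imwrite("pics/over_z.png",v)
E
```

```text
(no output)
```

View pics/over_z.png

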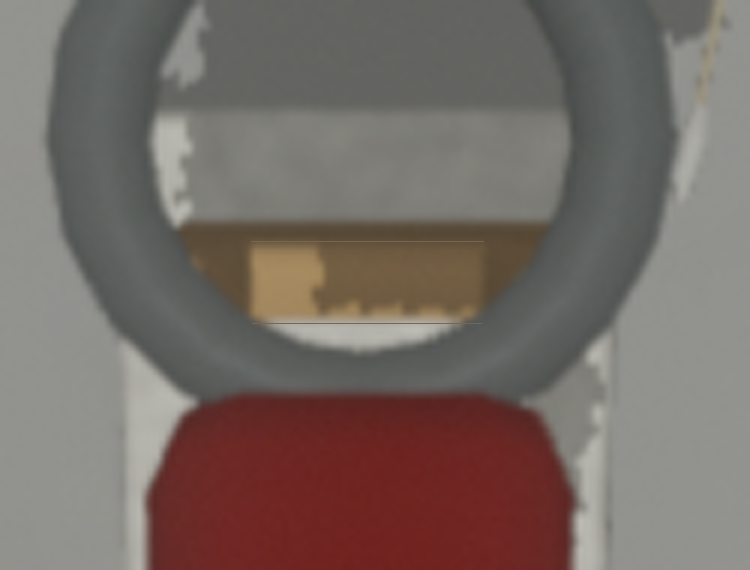

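The projected notch floor coincides with the seen notch, and the handle is centred on it. I'll descend to just above it, then make a guarded touchdown.

```bash
python3 - <<'E'
from h import *
P,RR=tcp(REST,RESTR)
r.line_to(P+[0,0,12],RR,feed=100); r.sleep(.2)
f0=np.array(r.read_wrist_force()); t0=np.array(r.read_wrist_torque()); print(f0,t0)
z=12
while z>-5:
    z-=1; r.line_to(P+[0,0,z],RR,feed=20); f=np.array(r.read_wrist_force()); print(z,f-f0,r.read_eef_pos()[2])
    if f[2]-f0[2]>3 and z<8: break
print(r.read_wrist_torque()-t0,r.read_time_s())
cv2.imwrite("pics/down.png",r.snapshot("wrist"))
cv2.imwrite("pics/down_s.png",cv2.resize(r.snapshot("scene")[180:320,250:450],None,fx=3.5,fy=3.5))
E
```

```text
[-0.13 -0.25 -1.35] [ 0.04 -0.06 -0.01]
11 [ 1.04 -0.52 -0.16] 120.92249436117912
10 [0.19 0.45 0.67] 119.87998511743986
9 [-0.14 -0.6   0.66] 118.9220250298411
8 [-0.66  0.11  0.19] 117.90799763212442
7 [-0.12  0.5  -1.22] 116.92124787572169
6 [-0.09 -0.29 -0.55] 115.94378281732376
5 [ 0.45  0.08 -0.95] 114.90863883634663
4 [ 0.33  0.16 -0.53] 113.89508126611814
3 [-0.14  1.25  0.08] 112.90240962353396
2 [-0.81  0.34 -0.83] 111.92607549998895
1 [ 0.73 -0.66 -0.94] 110.93053596528074
0 [-1.71  1.2   6.28] 110.6376796303558
[0.14 0.35 0.07] 16.35
```

View pics/down.png

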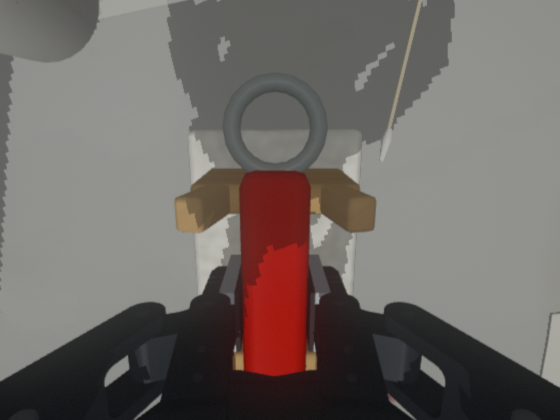

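View pics/down_s.png

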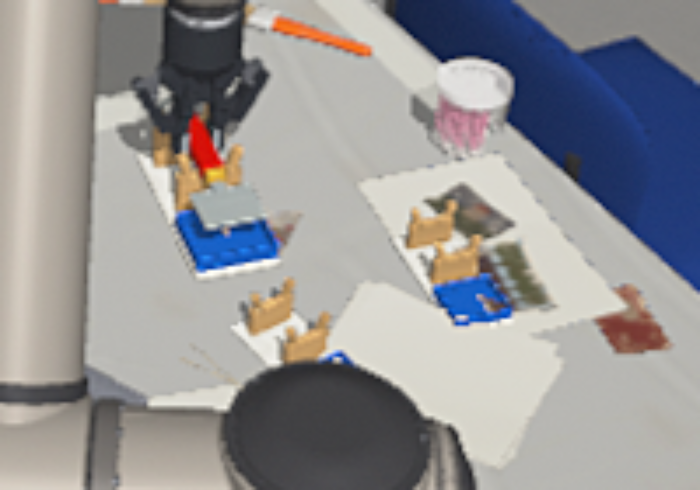

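Contact came at the expected height, with 6 N at TCP z 110.6. The handle lies in both notches with the blade over the dish. I'll release, retreat straight up and look.

```bash
python3 - <<'E'
from h import *
r.grip(0.6); r.sleep(.3); print(r.read_finger_gap(),r.read_wrist_force())
p=r.read_eef_pos(); r.line_to(p+[0,0,60],feed=80); r.line_to(p+[0,0,220],feed=200); r.sleep(.2)
c=r.camera_model("wrist"); im=r.snapshot("wrist")
for d in r.trace("wrist","red")[:2]: print(d["p"],d["box"])
def P(L,R=RESTR,o=REST): return proj(c,np.array(L,float)@R.T+o).round().astype(int)
cv2.imwrite("pics/done_raw.png",im)
th=np.linspace(0,6.3,40)
cv2.polylines(im,[P(np.c_[64+18*np.cos(th),18*np.sin(th),0*th-4.5])],True,(255,0,255),1)
cv2.polylines(im,[P([[-116,-30,-5],[-66,-30,-5],[-66,30,-5],[-116,30,-5]])],True,(255,0,255),1)
cv2.imwrite("pics/done.png",im); cv2.imwrite("pics/done_s.png",r.snapshot("scene")); print(r.read_time_s(),r.read_wrist_force())
E
```

```text
0.5981781468758189 [-0.38 -0.72  0.46]
0.86 [247.9, 98.9, 56.8, 194.7]
19.3333 [0.14 0.57 0.19]
```

View pics/done.png

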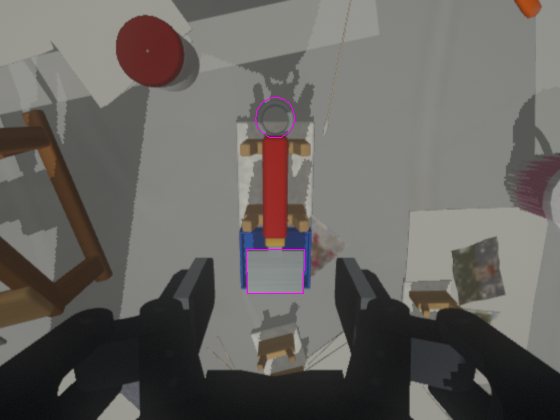

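View pics/done_s.png

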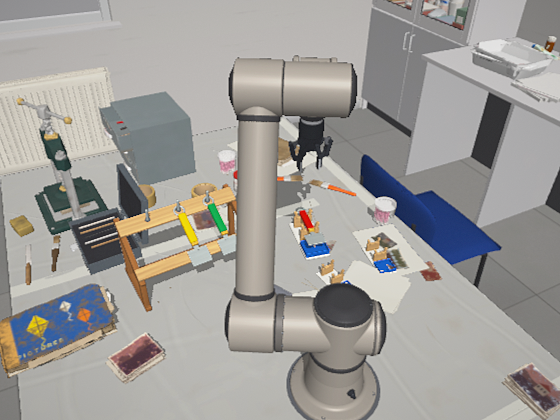

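The spatula lies flat in both notches: handle at (276,190), blade (275,271) over the blue dish, and ring (276,118) all match the seated model. Yellow and green are still hanging, so I'm handing in.

```bash
python3 -c "
from h import *
print(r.job_done())"
```

```text
the job is handed in; nothing more can be done
None
```

The red spatula is off its left peg and lying face up in the largest of the three rests, with its blade over the blue drip dish. I handed the job in at about 19 s of the allowed 42 s.

- **Lift:** I gripped the handle at its middle and lifted straight up. The wrist picture showed the loop clear of the peg tip.
- **Placing:** I lowered it in 1 mm steps until a light contact of about 6 N, within 1 mm of the expected seated height. Then I released it and moved the gripper straight up.
- **Last checks:** In the final wrist picture the blade and ring match the seated position. The yellow and green spatulas still hang on their pegs, I saw nothing else moved, and the wrist force is near zero.
- **What disagreed:** My first silhouette fits of the handles and dish were several millimetres off, so I refitted from corner points. The new fits matched the wrist pictures taken just before gripping and before lowering.

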